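# Set the shaping-rib guide beside the banding wheel

### The arm

A 6-joint arm with a two-finger parallel gripper is mounted at the origin on the work surface. World frame = base frame: x ahead of the robot, y to its left, z up, the work surface at z = 0. Lengths are in mm, angles in rad, forces in N, time in s.
With the tool pointing down it reaches from about 350 to 725 mm from the base axis. Payload 4.3 kg.
Tool frame: the origin (TCP) lies on the centre line of the jaws, within the pads' length; the fingertips stand ahead of it and the grasp point (between the pads) lies 2 mm behind it (env.nose_length is the z of the fingertips in the tool frame, in mm); z points along the fingers, y is the line along which they close (so a half turn about z gives the same grasp; the last joint's range is limited). The gripper opens to 85 mm and grips with 20 to 120 N. Pads are 22 mm wide; open, the fingers measure 114 mm over their backs; the gripper's body (76 mm by 85 mm) begins 54 mm behind the grasp point. The pads swing forward as they close: fully open they stand 13 mm farther back than shut.
Start: joints at [-1.394, 0.377, 0.081, 1.274, 0, 1.46], TCP at [162.668, -551.547, 248.329] pointing down, gripper open.
Joint ranges: [-2.72, 2.72], [-0.84, 1.66], [-1.02, 1.22], [-1.77, 2.12], [-1.37, 1.28], [-3.14, 3.14]. Speed limits (rad/s): [2.57, 2.57, 3.14, 3.14, 3.14, 3.14].

### API

Orientations are given as a unit quaternion [w, x, y, z].
In Python, from rig import env gives the robot as it stands.
- The arm moves only by the shell command python3 shift.py 'ROWS' [OPENING] [FORCE]. ROWS is rows parted by semicolons, their numbers by spaces, 1 to 12 of them, each of 6 numbers: dx, dy, dz in mm, then a rotation vector rx, ry, rz in rad; each row shifts and turns the commanded pose from where the row before left it, along the tool's axes as they then stand; what a row does not reach is not made up. A row lasts 1/8 s, in which the tool goes at most 62.5 mm and 0.188 rad, less where a joint would pass 70% of its speed; a pose out of reach is approached as far as the arm can. OPENING is the finger opening in mm, set as the command begins (- or left out keeps the last). The fingers move at their own pace and stop on an object; FORCE is the grip in N (left out, the last holds). Time passes only in rows, so rows that do not move let the fingers close. It prints the time, the measured TCP pose, the force, the opening and the grip force at its end.
- env.read_state(): the state, without advancing time (a new reading comes with each control period).
- env.camera(name): name is "side" or "top"; returns a dict with "img" (384x512x3 uint8, red, green, blue), "vfov" (degrees; the focal length in pixels is half the picture's height over the tangent of half this angle, whatever the lens; pixels are square), "cx", "cy" (the principal point, pixels), "origin" and "attitude" of the camera in the world. Camera axes: x right, y down, z forward; pixel columns grow to the right and rows downward; lengths in mm; the calibration is good to about 2 mm. A picture is of the moment at which its call begins. There is no depth.
- env.close_job(): hands the job in; it is judged then, once.
The state is a dict: "clock": time; "joints": joint angles; "dq": joint speeds; "effort": joint torques, N m; "position": TCP position; "orientation": TCP orientation; "ft_force": force on the tool from outside, world axes, zero at the start; "ft_torque": the same for the moment, N m; "width": finger opening in mm; "grip_force": force on a finger pad.
Only numpy, scipy, OpenCV 4.12 (cv2) and the standard library are available. Lean on these libraries where they do the work, as an engineer would, in place of code of your own. Each camera call takes 0.05 s, during which the arm holds its last target. There are 200 camera calls.

### The job

Set up the shaping-rib guide for the bowl on the wheel: with the clamp lever still open, slide the green carriage until its black pointer stands over the yellow tab, then swing the orange-knobbed lever all the way over to its stop to lock it there. After that turn the black dial on the sloping face until its white pointer meets the red marker, and let go. Leave the bowl and the other things on the bench where they are.

Things in the scene. Friction and masses are not known exactly. Their poses are not given: they have to be found in the camera images.
- guide: shaping-rib guide fixed to the bench: plywood base 170 x 500 x 12 mm, two steel rails along it. Origin at the underside's centre, z up, y along the rails (leftwards seen from the robot), x away from the robot. A green carriage (125 x 270 mm, plate top 50 mm above the bench) slides along y; on it, from -y to +y: a wooden grip, a sloping head with a black dial, a clamp lever
- carriage (a joint): carriage position along the rails, m, + towards the guide's +y, travel -0.09 to 0.09; 0 puts it in the middle. Drag about 12 N while the lever is open; with the lever closed it is clamped and does not slide
- pointer (a point): tip of the carriage's thin black pointer (4 mm wide) that reaches out over the front scale, 37 mm above the bench; axes as the guide's
- tab_yellow: yellow tab on the front scale strip, 34 (x) x 12 (y, along the rails) mm, top 32 mm above the bench: where the pointer must stand. Fixed. Origin at bench height under its centre, axes as the guide's
- tab_blue: blue tab of the same form, for another bowl; not used now. Fixed. May be to the left or the right of the yellow one
- grip (a point): centre of graspable height on the carriage's upright wooden grip block, 30 (x) x 20 (y) mm, standing from 50 to 107 mm above the bench; this point is 88 mm above the bench, 117 mm to the -y side of the dial's axis. Axes as the guide's. Free space of 50 mm on its y sides
- lever_pivot (a point): clamp lever's vertical pivot axis on the carriage, 58 mm above the bench; axes as the guide's
- lever_knob (a point): point on the orange upright knob (20 mm diameter, from 60 to 115 mm above the bench) at the end of the clamp lever, 93 mm above the bench and 68 mm from the pivot. The lever swings level: x of this point points from the knob to the pivot
- lever (a joint): clamp lever, rad: 0 open, pointing to the guide's -x (towards the robot); grows clockwise seen from above, to the end stop at 1.4 (pointing nearly to +y), closed. About 2 N at the knob moves it, rising to about 4 N as the clamp bites near the stop; stays where it is left. The orange knob is fixed to the lever and turns with it: turn the tool along, or push, so as not to drag the carriage
- dial_centre (a point): on the dial's axis, 22 mm off the sloping face. z: the dial's axis, out of the face, leaning 30 degrees from vertical to the guide's -x; x up the slope; y as the guide's. Grip bar 66 long x 18 wide, from 8 to 37 mm off the face, on a disc 72 mm across, 8 high. Face 120 x 120 mm; the axis meets it 105 mm above the bench
- dial (a joint): dial angle, rad, 0 = white pointer straight up the slope (+x of the face), grows anticlockwise seen looking at the face; range -1.6 to 1.4; stays where it is left (0.08 N m). The bar lies along the pointer; a white stripe on its top marks the pointer half. Turning it moves the rib at the back of the carriage in or out by 6 mm a radian
- dial_tip (a point): end of the white pointer on the dial, 42 mm from its axis, 5.5 mm off the face
- marker (a joint): angle of the red marker block round the dial, rad, same zero and direction as dial; it is stiff and is not to be moved
- marker_tip (a point): inner edge of the red marker (10 mm wide, 7 mm high above the face), 42 mm from the dial's axis, 5.5 mm off the face: it coincides with dial_tip when the dial is set
- wheel: dark banding wheel, 200 mm across, 60 high, fixed behind the guide; origin under its centre
- bowl: terracotta bowl, 140 mm across and 75 high, on the banding wheel; origin at its foot
- mug: blue open cup, 80 mm across, 90 high, near the guide's right end; origin at its foot
- glaze_jar: white jar with green cap, 72 mm across, 85 high, near the guide's left end; origin at its foot
- brush: brush 200 mm long, lying in front of the guide; origin under its middle
- tape_measure: yellow tape measure 70 x 30 x 60 high, behind the guide; origin under it
- vase: small red vase, 90 mm across, 150 high; origin at its foot
- spatula: spatula 200 mm long lying to the right; origin under it
- spray_bottle: spray bottle 85 mm across, 190 high, at the back left; origin at its foot

How it is judged (in metres and radians):
On the way, in this order (a step that is already met when the one before it is completed fails the run):
1. the carriage's pointer stands over the yellow tab, with the clamp lever still open (y of pointer in the frame of tab_yellow between -0.006 and 0.006 m and value of joint lever below 0.8 rad), for 0.3 s.
2. the clamp lever is closed to its stop, the pointer still over the tab (y of pointer in the frame of tab_yellow between -0.006 and 0.006 m and value of joint lever above 1.25 rad), for 0.2 s.
3. the dial's white pointer is at the red marker, the carriage still locked at the tab (all of step 2 and distance between dial_tip and marker_tip below 0.006 m), for 0.2 s.
At the end, for the whole second after the job is handed in: The pointer stands over the yellow tab (within 6 mm of its middle along the rails), the lever is within 0.15 rad of its closed stop (above 1.25 rad), the dial's white tip is within 6 mm of the red marker's inner edge centre (about 8 degrees) and at rest (all of step 3 and velocity of joint dial between -0.05 and 0.05 rad/s); the robot touches nothing.
It fails at once if the bowl on the wheel is moved more than 30 mm (distance of bowl from where it was at the start of the episode above 0.03 m).
It fails at once if the mug, glaze jar or brush beside the guide is moved more than 30 mm (distance of any of mug, glaze_jar, brush from where it was at the start of the episode above 0.03 m).
It fails at once if the tape measure, vase, spatula or spray bottle is moved more than 30 mm (distance of any of tape_measure, vase, spatula, spray_bottle from where it was at the start of the episode above 0.03 m).
It also fails if it takes over 58 s, if anything falls off the work surface, if the arm or the gripper's body presses on something with over 40 N, if the wrist force passes 120 N, or if a joint passes its speed limit or range.

## Working session

There is one attempt and no reset: what is moved stays moved. The work goes in short steps, Python scripts to look and compute and a shell command to move; the robot and the scene stay as the last step left them, time stands still between calls to the robot, and variables do not carry over. Pictures are saved under pics/ and viewed, at most 10 in all, crops included, and the job is handed in when it is done.

```bash
ls; mkdir -p pics; python3 - <<'E'
from rig import env
import cv2
for n in("side","top"):
    c=env.camera(n); cv2.imwrite(f"pics/{n}0.png",c["img"][:,:,::-1]); print({k:v for k,v in c.items() if k!="img"})
print(env.read_state(), env.nose_length)
E
```

```text
pics
rig.py
shift.py
{'vfov': 50.21569962302679, 'cx': 255.00296328027272, 'cy': 193.39542742439266, 'origin': array([ 414.5312564 , -772.3000174 ,  917.24709299]), 'attitude': array([-0.38534847,  0.91985934, -0.06280081,  0.03770151])}
{'vfov': 43.88105873807694, 'cx': 259.1610797388292, 'cy': 184.4602751663841, 'origin': array([ 421.39234631,   35.77950808, 1834.88662449]), 'attitude': array([-0.02357529,  0.71147956, -0.70181587,  0.02637265])}
{'clock': 0.1, 'joints': array([-1.39427148e+00,  3.78037680e-01,  7.98188682e-02,  1.27442285e+00,
       -7.14081211e-07,  1.46049856e+00]), 'dq': array([ 0.00084632, -0.00223663,  0.00424643, -0.0006686 ,  0.00169818,
       -0.00136342]), 'effort': array([ 9.42852130e-04, -4.64693391e+01,  2.70582712e+01,  1.20098249e-02,
       -5.05370031e-05, -3.86796131e-06]), 'position': array([ 162.5823193 , -550.9724082 ,  247.45006734]), 'orientation': array([-9.22151295e-04,  9.89733790e-01,  1.42920166e-01, -3.09040956e-05]), 'ft_force': array([-0.53661871,  0.82422206, -0.00536715]), 'ft_torque': array([-0.00588444, -0.00917787, -0.00717018]), 'grip_force': 0.0, 'width': 85.25232757655047} 17.0
```
View pics/side0.png

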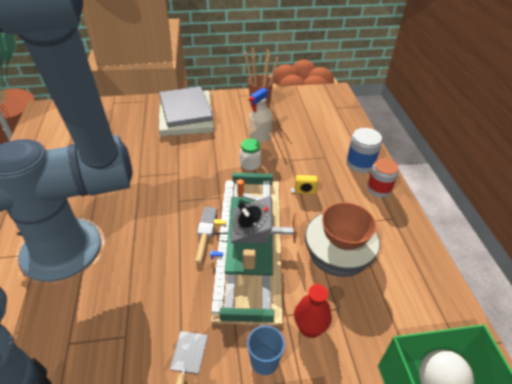

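View pics/top0.png

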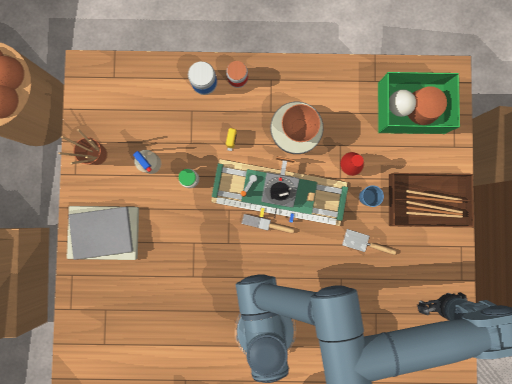

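The side view has the guide around (250,245) with the robot on the left. The top view has it around (280,193), yawed slightly. I'll enlarge both.

```bash
cat > h.py <<'E'
import numpy as np, cv2
from scipy.spatial.transform import Rotation as R
from rig import env
def ray(c,u,v):
    f=192/np.tan(np.radians(c["vfov"]/2)); q=c["attitude"]
    d=R.from_quat(q[[1,2,3,0]]).apply([(u-c["cx"])/f,(v-c["cy"])/f,1]); return c["origin"],d
def onz(c,u,v,z):
    o,d=ray(c,u,v); return o+d*(z-o[2])/d[2]
def proj(c,p):
    f=192/np.tan(np.radians(c["vfov"]/2)); q=c["attitude"]
    x=R.from_quat(q[[1,2,3,0]]).inv().apply(np.array(p)-c["origin"]); return c["cx"]+f*x[0]/x[2],c["cy"]+f*x[1]/x[2]
E
python3 - <<'E'
import cv2,numpy as np
a=cv2.imread("pics/side0.png")[165:330,200:310]; b=cv2.imread("pics/top0.png")[150:240,205:355]
a=cv2.resize(a,None,fx=3.6,fy=3.6,interpolation=cv2.INTER_CUBIC)
b=cv2.resize(b,None,fx=5.2,fy=5.2,interpolation=cv2.INTER_CUBIC)
cv2.imwrite("pics/sidez.png",a);cv2.imwrite("pics/topz.png",b)
E
```

View pics/sidez.png

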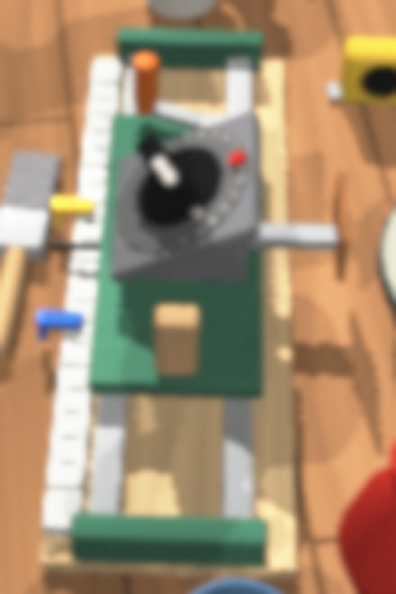

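View pics/topz.png

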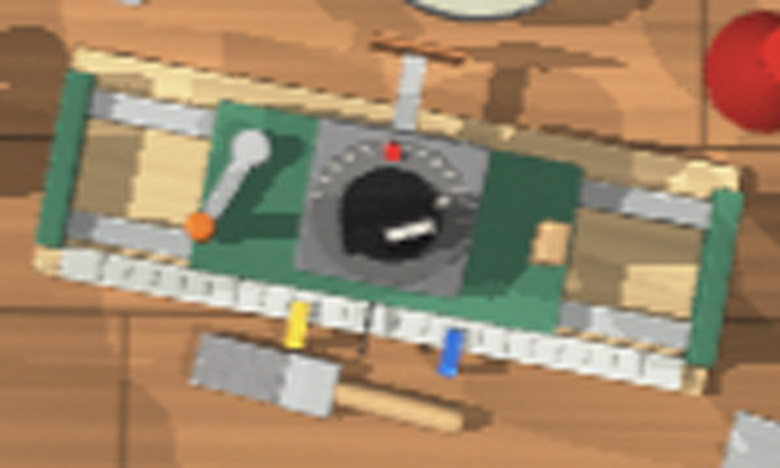

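The yellow tab (topz ~298,325) is about 70 zoomed px towards +y of the black pointer (368,320). The lever knob is at (200,225) and the red marker at (392,152), and the dial's white stripe points right. Now I'll measure these.

```bash
cat >> h.py <<'E'
def cent(c,lo,hi,box):
    x0,y0,x1,y1=box; h=cv2.cvtColor(c["img"],cv2.COLOR_RGB2HSV)[y0:y1,x0:x1]
    m=cv2.inRange(h,np.array(lo),np.array(hi)); n,_,st,ce=cv2.connectedComponentsWithStats(m)
    if n<2: return None
    i=1+np.argmax(st[1:,4]); return ce[i]+[x0,y0],st[i,4]
def tri(c1,p1,c2,p2):
    o1,d1=ray(c1,*p1);o2,d2=ray(c2,*p2)
    s=np.linalg.lstsq(np.c_[d1,-d2],o2-o1,rcond=None)[0]; a=o1+s[0]*d1;b=o2+s[1]*d2
    return (a+b)/2,np.linalg.norm(a-b)
tz=lambda U,V:((U+.5)/5.2-.5+205,(V+.5)/5.2-.5+150)
sz=lambda U,V:((U+.5)/3.6-.5+200,(V+.5)/3.6-.5+165)
E
python3 - <<'E'
from h import *
np.set_printoptions(precision=1,suppress=True)
t=env.camera("top");s=env.camera("side")
F=[onz(t,*tz(*p),12) for p in [(35,270),(703,394),(78,45),(743,168)]]
for f in F: print(f)
yd=(F[0]-F[1]+F[2]-F[3]); yd[2]=0; yd/=np.linalg.norm(yd); g=np.mean(F,0); print("yaxis",yd,"yaw",np.arctan2(-yd[0],yd[1]),"centre",g)
tb=(205,150,355,240);sb=(200,165,310,330)
for n,lo,hi,z in [("yel",(22,150,150),(32,255,255),32),("blu",(105,150,100),(125,255,255),32),("orange",(5,180,150),(14,255,255),115),("red",(0,190,150),(4,255,255),None)]:
    a=cent(t,lo,hi,tb);b=cent(s,lo,hi,sb); print(n,a,b)
    if a and b: print("  tri",*tri(t,a[0],s,b[0]), onz(t,*a[0],z) if z else "", onz(s,*b[0],z) if z else "")
P={"ptr":((368,320),(60,245),None),"pivot":((250,148),None,66),"gripT":((552,243),(178,317),107),"carrFL":((190,265),(113,115),50),"carrFR":((557,333),(92,385),50),"carrBL":((222,100),None,50),"carrBR":((582,170),(262,388),50),"stripeA":((388,237),(150,157),137),"stripeB":((435,225),(178,183),137),"tip":((441,203),(197,213),None),"faceBL":((322,118),(243,112),None),"faceFR":((462,297),None,79)}
for n,(a,b,z) in P.items():
    print(n, *(tri(t,tz(*a),s,sz(*b)) if b else ()), onz(t,*tz(*a),z) if z else "")
E
```

```text
[482.5 211.4  12. ]
[ 398.3 -280.1   12. ]
[649.4 183.   12. ]
[ 565.  -309.4   12. ]
yaxis [0.2 1.  0. ] yaw -0.1697798845174598 centre [523.8 -48.8  12. ]
yel (array([261.5, 212.5]), np.int32(24)) (array([301.4, 180.9]), np.int32(143))
  tri [546.6 -12.4 223. ] 222.31155385119132 [442.9  19.1  32. ] [718.9 156.3  32. ]
blu (array([291.1, 217.5]), np.int32(17)) (array([216.6, 253.7]), np.int32(23))
  tri [426.8 -93.   26.4] 2.442798007619434 [425.6 -92.6  32. ] [427.9 -97.3  32. ]
orange (array([243.1, 193.2]), np.int32(17)) (array([240.9, 183.2]), np.int32(12))
  tri [513.6  87.5 108.9] 5.089389823687207 [510.8  87.5 115. ] [515.4  81.  115. ]
red (array([347.9, 163.3]), np.int32(226)) (array([303.5, 303.7]), np.int32(125))
  tri [ 622.5 -298.3   72.7] 14.301259057100932  
ptr [440.7 -32.6  42. ] 15.97125767469171 
pivot [570.2  54.1  66. ]
gripT [ 505.  -158.6  103. ] 3.34847135832169 [ 503.1 -158.   107. ]
carrFL [486.8  96.3  49.1] 0.8021222425926864 [486.4  96.2  50. ]
carrFR [ 443.  -168.7   48.4] 3.77953499808226 [ 441.1 -168.4   50. ]
carrBL [606.1  75.   50. ]
carrBR [ 561.1 -186.3   47.9] 4.1257710846387585 [ 558.9 -185.8   50. ]
stripeA [502.9 -41.9 141. ] 2.4494746825344405 [504.3 -42.1 137. ]
stripeB [515.1 -74.  145.8] 5.189035812084338 [513.  -74.3 137. ]
tip [530.2 -79.6 118.1] 1.6818945512218644 
faceBL [582.1   4.5 131.8] 7.947555476132365 
faceFR [465.3 -97.7  79. ]
```

```bash
cat >> h.py <<'E'
yaw=-.170; GY=np.array([-np.sin(yaw),np.cos(yaw),0]);GX=np.array([np.cos(yaw),np.sin(yaw),0]);GZ=np.array([0,0,1.])
N=-.5*GX+np.cos(np.pi/6)*GZ; U=np.cos(np.pi/6)*GX+.5*GZ
def onface(c,u,v,F0,h):
    o,d=ray(c,u,v); p=o+d*((F0+h*N-o)@N)/(d@N); r=p-F0; return r@U,r@GY,np.arctan2(r@GY,r@U)
E
python3 - <<'E'
from h import *
np.set_printoptions(precision=2,suppress=True)
t=env.camera("top");s=env.camera("side")
F0=np.array([523.8,-43.2,105])
tb=(250,200,300,230);sb=(205,215,232,270)
for n,lo,hi in [("yel",(22,100,120),(34,255,255)),("blu",(105,100,100),(125,255,255))]:
    for c,b in((t,tb),(s,sb)):
        a=cent(c,lo,hi,b); p=onz(c,*a[0],32); print(n,a,p,"y",p@GY)
for c,b in((t,(272,172,290,186)),(s,(258,200,275,218))):
    a=cent(c,(0,130,120),(6,255,255),b); print("red",a,onface(c,*a[0],F0,6))
for n,a,b,h in [("stripeA",(388,237),(150,157),37),("stripeB",(435,225),(178,183),37),("tip",(441,203),(197,213),5.5)]:
    print(n,onface(t,*tz(*a),F0,h),onface(s,*sz(*b),F0,h))
# pointer: dark pixels under scale
g=cv2.cvtColor(t["img"],cv2.COLOR_RGB2GRAY); print("top",g[208:220,268:284])
g=cv2.cvtColor(s["img"],cv2.COLOR_RGB2GRAY); print("side",g[226:246,208:230])
E
```

```text
yel (array([261.63, 211.9 ]), np.int32(30)) [445.28  18.77  32.  ] y 93.82828456898761
yel (array([219.04, 221.29]), np.int32(49)) [444.07  17.39  32.  ] y 92.27216295870063
blu (array([291.38, 217.15]), np.int32(26)) [427.   -93.79  32.  ] y -20.199689516855965
blu (array([216.17, 253.55]), np.int32(47)) [426.93 -96.7   32.  ] y -23.072976030997925
red (array([280., 179.]), np.int32(9)) (np.float64(47.68700457314455), np.float64(5.2647176579986485), np.float64(0.10995622641654543))
red (array([265.38, 208.62]), np.int32(13)) (np.float64(50.695402807469925), np.float64(4.211967892269535), np.float64(0.08289343756677699))
stripeA (np.float64(-1.019416238261627), np.float64(-2.2759355814067788), np.float64(-1.991911555550222)) (np.float64(-4.460209050526178), np.float64(3.3963272662679507), np.float64(2.490789382667358))
stripeB (np.float64(14.572541439061965), np.float64(-32.0870181929303), np.float64(-1.1444908832666236)) (np.float64(20.46598654428438), np.float64(-32.771790981957835), np.float64(-1.012556575286496))
tip (np.float64(16.584710407320692), np.float64(-34.89661013375508)
[... 2108 characters left out ...]
4 187 230 240 239 240 244 242
  229 195 165 152]
 [ 91  96 105 108 115 130 144 144 133 119 136 187 223 227 223 230 239 238
  223 189 163 152]
 [ 91  99 106 109 115 131 144 147 138 130 143 177 202 199 189 194 206 204
  188 166 156 151]
 [ 91 100 107 110 116 131 144 151 149 145 161 194 214 204 184 176 177 178
  168 156 152 149]
 [ 95 104 110 112 117 132 146 152 152 155 179 222 239 235 220 209 209 206
  189 166 155 149]
 [107 119 121 119 126 138 147 151 153 159 188 232 248 249 246 244 244 240
  221 180 158 152]
 [126 140 140 138 140 148 150 152 155 161 191 234 249 251 251 251 251 248
  230 184 157 153]
 [139 153 157 155 154 154 152 153 156 165 198 236 249 251 251 251 251 248
  230 184 157 154]]
```

```bash
cat >> h.py <<'E'
def goto(p,yw,tilt=0):
    """print remaining move in tool axes to pose with tool z down (tilted out by tilt about guide y), tool x at yaw yw"""
    s=env.read_state(); A=R.from_quat(s["orientation"][[1,2,3,0]])
    B=R.from_rotvec(-tilt*GY)*R.from_matrix(np.c_[[np.cos(yw),np.sin(yw),0],[np.sin(yw),-np.cos(yw),0],[0,0,-1]])
    d=np.array(p)-s["position"]; print("clock",s["clock"],"pos",s["position"].round(1),"shift(tool now)",A.inv().apply(d).round(1),"rot",(A.inv()*B).as_rotvec().round(3),"shift(tool after rot)",B.inv().apply(d).round(1),"J",s["joints"].round(2))
E
python3 - <<'E'
from h import *
t=env.camera("top");s=env.camera("side")
for c,p,q in((t,(275.2,212),(261.63,211.9)),(s,(214.5,233.3),(219.04,221.29))):
    a=onz(c,*p,37);b=onz(c,*q,32);print(a,b,"dy",(b-a)@GY)
goto([504,-158.5,190],np.pi+yaw)
E
```

```text
[445.528434   -32.28953118  37.        ] [445.27676579  18.77838801  32.        ] dy 50.28918541579008
[427.70056952 -30.01533807  37.        ] [444.06617566  17.37798767  32.        ] dy 49.47891159364536
clock 0.4 pos [ 162.7 -551.5  248.2] shift(tool now) [ 438.6 -280.4   58.2] rot [-0.    -0.    -2.685] shift(tool after rot) [-269.9  445.1   58.2] J [-1.39  0.38  0.08  1.27  0.    1.46]
```

```bash
r='0 0 0 0 0 -0.18'; python3 shift.py '0 0 0 0 0 -0.18; 0 0 0 0 0 -0.18; 0 0 0 0 0 -0.18; 0 0 0 0 0 -0.18; 0 0 0 0 0 -0.18; 0 0 0 0 0 -0.18; 0 0 0 0 0 -0.18; 0 0 0 0 0 -0.18; 0 0 0 0 0 -0.18; 0 0 0 0 0 -0.18; 0 0 0 0 0 -0.18; 0 0 0 0 0 -0.18' 50 && python3 shift.py '0 0 0 0 0 -0.18; 0 0 0 0 0 -0.18; 0 0 0 0 0 -0.165; -27 44 0 0 0 0; -27 44 0 0 0 0; -27 44 0 0 0 0; -27 44 0 0 0 0; -27 44 0 0 0 0; -27 44 0 0 0 0; -27 44 0 0 0 0; -27 44 0 0 0 0' && python3 - <<'E'
from h import *
goto([504,-158.5,90],np.pi+yaw)
E
```

```text
clock: 1.9
position: [162.7, -551.5, 248.3]
orientation: [0.0, 0.338, 0.941, -0.0]
ft_force: [0.3, -0.1, -0.4]
width: 49.8
grip_force: 0.0
clock: 3.28
position: [436.1, -239.8, 248.5]
orientation: [0.0, 0.085, 0.996, -0.0]
ft_force: [0.2, -0.9, -0.3]
width: 50.1
grip_force: 0.0
clock 3.275 pos [ 436.1 -239.8  248.5] shift(tool now) [-53.1  91.7 158.5] rot [-0.     0.001  0.   ] shift(tool after rot) [-53.2  91.6 158.5] J [-0.63  0.22 -0.14  1.21 -0.   -0.46]
```

```bash
python3 shift.py '-26 46 0 0 0 0; -27 46 0 0 0 0; 0 0 50 0 0 0; 0 0 50 0 0 0; 0 0 40 0 0 0; 0 0 18 0 0 0; 0 0 0 0 0 0' && python3 - <<'E'
from h import *
goto([504,-158.5,90],np.pi+yaw)
for n in("side","top"): cv2.imwrite(f"pics/{n}1.png",env.camera(n)["img"][:,:,::-1])
a=cv2.imread("pics/side1.png")[150:340,190:330]; b=cv2.imread("pics/top1.png")[140:240,220:370]
cv2.imwrite("pics/g1.png",np.hstack([cv2.resize(a,(336,456)),cv2.resize(b,(450,456))]))
E
```

```text
clock: 4.15
position: [501.4, -158.7, 88.8]
orientation: [-0.002, 0.085, 0.996, 0.001]
ft_force: [-0.7, 0.2, -0.2]
width: 50.0
grip_force: 0.0
clock 4.15 pos [ 501.4 -158.7   88.8] shift(tool now) [-2.5  0.7 -1.2] rot [ 0.001 -0.004  0.   ] shift(tool after rot) [-2.5  0.7 -1.2] J [-0.43  0.39 -0.34  0.85 -0.   -0.26]
```

View pics/g1.png

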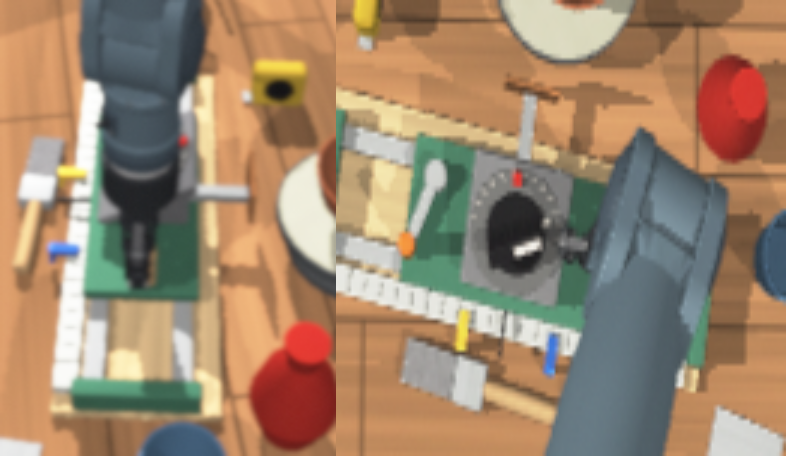

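The gripper straddles the grip block, and nothing else is touched. Next: grip and slide +50 mm along tool y.

```bash
python3 shift.py '0 0 0 0 0 0; 0 0 0 0 0 0; 0 0 0 0 0 0; 0 0 0 0 0 0; 0 0 0 0 0 0; 0 0 0 0 0 0' 0 60 && python3 shift.py '0 5 0 0 0 0; 0 5 0 0 0 0; 0 5 0 0 0 0; 0 5 0 0 0 0; 0 5 0 0 0 0; 0 5 0 0 0 0; 0 5 0 0 0 0; 0 5 0 0 0 0; 0 5 0 0 0 0; 0 5 0 0 0 0; 0 0 0 0 0 0; 0 0 0 0 0 0' && cat >> h.py <<'E'
def ptr(name="top"):
    c=env.camera(name); f=cv2.cvtColor(c["img"],cv2.COLOR_RGB2GRAY)
    return c,f
E
python3 - <<'E'
from h import *
goto([0,0,0],np.pi+yaw)
for n in("side","top"): cv2.imwrite(f"pics/{n}2.png",env.camera(n)["img"][:,:,::-1])
a=cv2.imread("pics/side2.png")[200:250,195:245]; b=cv2.imread("pics/top2.png")[190:230,240:290]
cv2.imwrite("pics/g2.png",np.hstack([cv2.resize(a,(350,350),interpolation=cv2.INTER_CUBIC),cv2.resize(b,(437,350),interpolation=cv2.INTER_CUBIC)]))
E
```

```text
clock: 5.0
position: [503.7, -160.4, 91.7]
orientation: [0.001, 0.085, 0.996, -0.001]
ft_force: [-1.8, -1.7, 6.3]
width: 19.5
grip_force: 59.7
clock: 6.5
position: [511.8, -112.8, 91.8]
orientation: [0.001, 0.085, 0.996, -0.003]
ft_force: [-3.8, -7.7, 6.3]
width: 19.2
grip_force: 59.9
clock 6.5 pos [ 511.8 -112.8   91.8] shift(tool now) [523.7  24.6  90.5] rot [-0.006  0.002 -0.001] shift(tool after rot) [523.5  24.6  91.8] J [-0.34  0.38 -0.35  0.85 -0.01 -0.16]
```

View pics/g2.png

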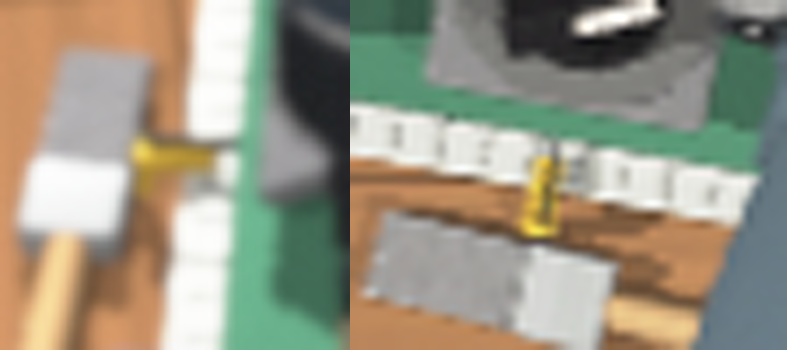

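```bash
python3 - <<'E'
from h import *
t=env.camera("top");s=env.camera("side")
T=np.array([445.2,18.7,32])
np.set_printoptions(linewidth=200)
print("tab",proj(t,T),"aligned ptr mid",proj(t,T+[0,0,5]),"scale +1mm y",np.array(proj(t,T+[0,0,5]+GY))-proj(t,T+[0,0,5]),"along x -10mm",proj(t,T+[0,0,5]-10*GX))
T2=np.array([444.1,17.4,32]);print("side",proj(s,T2),proj(s,T2+[0,0,5]),np.array(proj(s,T2+[0,0,5]+GY))-proj(s,T2+[0,0,5]))
print(t["img"][206:218,256:268].min(2) if 0 else t["img"][206:218,256:268,0])
print(s["img"][214:228,212:230,0])
E
```

```text
tab (np.float64(261.6504860287034), np.float64(211.92063855551953)) aligned ptr mid (np.float64(261.66329191647293), np.float64(211.90325233205425)) scale +1mm y [-0.26106837 -0.04854563] along x -10mm (np.float64(261.1795400863985), np.float64(214.51894849749777))
side (np.float64(219.0511129645679), np.float64(221.2832072680775)) (np.float64(218.98059491213306), np.float64(220.12289260394994)) [ 0.03051471 -0.25988366]
[[215 232 232 233 222 191 189 143 198 196 174 116]
 [232 231 231 232 219 191 188 137 212 225 191 178]
 [231 231 232 220 182 219 219 124 180 158 139 177]
 [230 231 230 219 199 220 174 145 184 164 154 175]
 [220 238 236 226 220 222 172 136 164 141 153 173]
 [165 158 147 157 210 221 124 170 182 175 174 175]
 [187 169 169 170 199 205 124 145 138 168 161 199]
 [178 162 161 175 215 209 125 183 188 184 176 175]
 [186 179 164 180 201 161 128 185 171 171 168 169]
 [106 123 153 198 230 179 143 163 123 125 125 125]
 [ 98 104 103 140 223 241 212 171 113 128 128 129]
 [169 154 120  93  92  93  88 103 103 124 141 137]]
[[178 174 159 140 142 163 186 195 192 205 240 252 253 252 251 
[... 288 characters left out ...]
247 247 246 242 225 178]
 [178 171 167 153 132 130 142 147 148 160 186 208 214 211 207 198 175 143]
 [176 180 200 200 164 135 132 134 134 136 143 150 147 141 139 138 128 115]
 [175 188 222 229 206 178 171 170 167 163 159 156 147 143 156 168 156 126]
 [177 184 214 226 215 198 193 188 183 179 177 176 172 177 205 224 206 153]
 [196 175 181 193 191 185 182 179 174 173 172 172 171 183 219 234 220 161]
 [221 178 161 168 171 171 172 172 172 170 170 167 167 180 214 229 212 156]
 [224 176 153 163 168 169 172 175 176 175 171 163 158 171 205 220 195 146]
 [214 165 151 163 169 171 175 180 182 179 171 159 150 156 180 192 172 134]
 [196 149 143 159 169 175 182 189 190 183 177 173 172 175 179 172 149 123]]
```

```bash
python3 shift.py '0 1.5 0 0 0 0; 0 0 0 0 0 0; 0 0 0 0 0 0' && python3 - <<'E'
from h import *
t=env.camera("top")
print(t["img"][208:216,258:267,0])
E
```

```text
clock: 7.08
position: [512.0, -111.9, 91.8]
orientation: [0.001, 0.086, 0.996, -0.003]
ft_force: [-4.3, -9.5, 6.1]
width: 19.2
grip_force: 59.8
[[232 220 183 202 186 141 179 158 138]
 [230 218 198 221 173 142 184 164 154]
 [236 227 220 209 124 165 163 142 153]
 [146 158 210 221 123 166 183 175 175]
 [169 170 197 201 136 180 137 168 160]
 [162 176 195 162 147 213 188 184 177]
 [164 176 195 173 147 186 172 171 170]
 [154 198 223 158 173 163 124 124 125]]
```

```bash
python3 shift.py '0 0 0 0 0 0; 0 0 0 0 0 0; 0 0 0 0 0 0; 0 0 -30 0 0 0; 0 0 -50 0 0 0; 0 0 -40 0 0 0; 0 0 0 0 0 0; 0 0 0 0 0 0' 44 && python3 - <<'E'
from h import *
t=env.camera("top");s=env.camera("side")
cv2.imwrite("pics/t3.png",t["img"][:,:,::-1])
print(t["img"][208:216,258:267,0])
a=cent(t,(4,150,130),(15,255,255),(215,170,250,205));b=cent(s,(4,150,130),(15,255,255),(230,160,262,195));print(a,b)
if a and b: print(tri(t,a[0],s,b[0]))
K=onz(t,*a[0],112);print("knob",K)
# pivot predicted
P=np.array([570.2,54.1,66])+50*GY; d=K-P; print("P",P,"r",np.hypot(*d[:2]),"lever",np.arctan2(d@GY,-d@GX))
goto([K[0],K[1],180],np.pi+yaw-np.arctan2(d@GY,-d@GX))
E
```

```text
clock: 8.12
position: [511.2, -108.3, 209.6]
orientation: [-0.0, 0.085, 0.996, 0.0]
ft_force: [0.5, -0.6, 0.1]
width: 44.1
grip_force: 0.0
[[231 220 181 202 185 140 178 156 139]
 [230 218 198 220 172 142 184 163 154]
 [236 226 219 208 123 164 163 142 153]
 [146 157 210 221 123 167 182 175 175]
 [169 170 196 201 136 180 135 167 161]
 [161 175 195 161 147 212 187 184 176]
 [163 176 195 173 146 185 172 170 169]
 [153 198 222 157 172 162 124 125 124]]
(array([229.64, 190.76]), np.int32(25)) None
knob [519.03120881 136.31316302 112.        ]
P [578.65911745 103.37923835  66.        ] r 68.1185061775863 lever 0.3346257163757527
clock 8.225 pos [ 510.5 -108.2  208.7] shift(tool now) [ 32.8 242.4  28.9] rot [-0.    -0.003  0.335] shift(tool after rot) [110.7 218.1  28.7] J [-0.33  0.29 -0.15  1.14 -0.   -0.16]
```

```bash
python3 shift.py '6.5 48.5 0 0 0 0; 6.5 48.5 0 0 0 0; 6.5 48.5 0 0 0 0; 6.5 48.5 0 0 0 0; 6.8 48.4 0 0 0 0.167; 0 0 30 0 0 0.168; 0 0 0 0 0 0; 0 0 0 0 0 0' && python3 - <<'E'
from h import *
goto([519,136.3,95],np.pi+yaw-.335)
E
```

```text
clock: 9.22
position: [519.7, 135.3, 180.0]
orientation: [-0.001, 0.249, 0.969, -0.0]
ft_force: [-0.3, 0.2, 0.7]
width: 43.8
grip_force: 0.0
clock 9.225 pos [519.7 135.3 180. ] shift(tool now) [ 1.   0.6 85. ] rot [-0.001 -0.001  0.002] shift(tool after rot) [ 1.1  0.5 85. ] J [ 0.14  0.33 -0.16  1.08 -0.    0.64]
```

```bash
python3 shift.py '1 0.5 30 0 0 0; 0 0 30 0 0 0; 0 0 25 0 0 0; 0 0 0 0 0 0' && python3 shift.py '0 0 0 0 0 0; 0 0 0 0 0 0; 0 0 0 0 0 0' 23 20 && python3 - <<'E'
from h import *
t=env.camera("top");s=env.camera("side")
a=s["img"][140:270,190:320,::-1]; b=t["img"][150:240,200:300,::-1]
cv2.imwrite("pics/g3.png",np.hstack([cv2.resize(a,(390,390)),cv2.resize(b,(390,390))]))
# arc steps in tool axes: lever from a0 in steps of .1775, tool x towards pivot (radial in), y tangential
d=.1775; print("per step: dx",68*(1-np.cos(d)),"dy",68*np.sin(d),"rz",d)
E
```

```text
clock: 9.72
position: [518.4, 135.8, 94.4]
orientation: [-0.001, 0.25, 0.968, -0.001]
ft_force: [0.6, 0.2, -0.2]
width: 44.0
grip_force: 0.0
clock: 10.1
position: [520.4, 136.8, 96.3]
orientation: [0.001, 0.25, 0.968, 0.0]
ft_force: [0.6, 0.3, 0.3]
width: 22.9
grip_force: 0.0
per step: dx 1.0684029613043258 dy 12.006719695639791 rz 0.1775
```

View pics/g3.png

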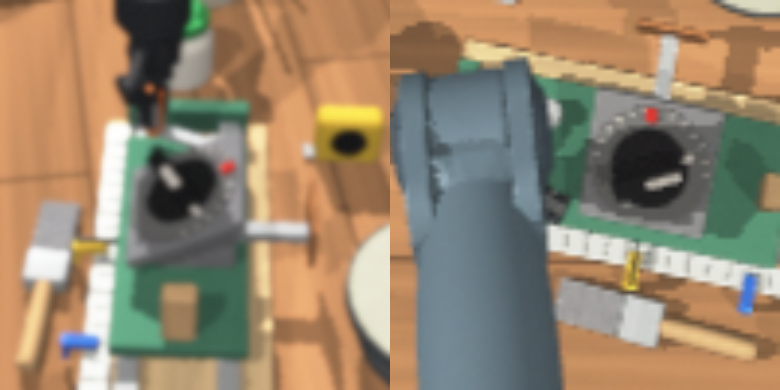

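The knob sits between the fingers. Swinging the arc.

```bash
python3 shift.py '-0.4 7.2 0 0 0 0.107; -0.4 7.2 0 0 0 0.107; -0.4 7.2 0 0 0 0.107; -0.4 7.2 0 0 0 0.107; -0.4 7.2 0 0 0 0.107; -0.4 7.2 0 0 0 0.107; -0.4 7.2 0 0 0 0.107; -0.4 7.2 0 0 0 0.107; -0.4 7.2 0 0 0 0.107; -0.4 7.2 0 0 0 0.107; 0 1.5 0 0 0 0; 0 0 0 0 0 0' && python3 shift.py '0 0 0 0 0 0; 0 0 0 0 0 0' && python3 - <<'E'
from h import *
s=env.read_state(); d=s["position"]-(np.array([570.2,54.1,66])+50*GY); print("lever~",np.arctan2(d@GY,-d@GX),np.hypot(*d[:2]),s["ft_force"].round(1))
t=env.camera("top");sc=env.camera("side")
print(t["img"][208:216,258:267,0])
E
```

```text
clock: 11.7
position: [580.0, 171.5, 95.1]
orientation: [-0.0, 0.708, 0.706, -0.0]
ft_force: [-1.3, -0.1, -0.5]
width: 22.9
grip_force: 0.7
clock: 11.95
position: [580.0, 171.5, 95.2]
orientation: [-0.0, 0.708, 0.706, -0.0]
ft_force: [-1.6, -0.2, 0.2]
width: 22.8
grip_force: 0.9
lever~ 1.4209580857882718 68.13055951316646 [-1.6 -0.2  0.2]
[[232 220 182 203 186 141 180 157 139]
 [231 219 199 221 172 142 184 164 154]
 [236 227 220 208 125 165 164 142 154]
 [146 158 211 221 124 166 183 176 175]
 [170 170 197 201 137 181 136 168 162]
 [163 176 196 161 148 214 188 185 177]
 [163 176 196 173 146 185 171 171 169]
 [155 198 223 158 173 163 124 124 125]]
```

```bash
python3 shift.py '0 2 0 0 0 0; 0 2 0 0 0 0; 0 0 0 0 0 0; 0 0 0 0 0 0' && python3 - <<'E'
from h import *
s=env.read_state(); d=s["position"]-(np.array([570.2,54.1,66])+50*GY); print("lever~",np.arctan2(d@GY,-d@GX),np.hypot(*d[:2]),s["ft_force"].round(1))
E
```

```text
clock: 12.55
position: [580.5, 171.6, 94.9]
orientation: [-0.003, 0.708, 0.706, -0.002]
ft_force: [-11.3, 0.7, 7.1]
width: 23.0
grip_force: 5.6
lever~ 1.427862718386093 68.21904114766423 [-11.3   0.7   7.1]
```

```bash
python3 shift.py '0 -3 0 0 0 0; 0 0 0 0 0 0; 0 0 0 0 0 0; 0 0 -40 0 0 0; 0 0 -45 0 0 0; 0 0 -45 0 0 0; 0 0 0 0 0 0' 44 && python3 - <<'E'
from h import *
t=env.camera("top");sc=env.camera("side")
np.set_printoptions(linewidth=200,precision=2,suppress=True)
print(t["img"][210:215,258:267,0])
F0=np.array([523.8,-43.2,105])+50*GY; print("F0",F0)
def mask(c,box,hsv_lo,hsv_hi): return cent(c,hsv_lo,hsv_hi,box)
for n,c,b in(("top",t,(250,168,295,205)),("side",sc,(230,180,275,225))):
    print(n,"red",cent(c,(0,130,120),(6,255,255),b) , "exp face ctr",proj(c,F0),"bar top",proj(c,F0+37*N))
    a=cent(c,(0,130,120),(6,255,255),b); print(onface(c,*a[0],F0,6))
a=sc["img"][170:235,225:285,::-1]; b=t["img"][165:210,245:300,::-1]
cv2.imwrite("pics/g4.png",np.hstack([cv2.resize(a,(360,390),interpolation=cv2.INTER_CUBIC),cv2.resize(b,(440,390),interpolation=cv2.INTER_CUBIC)]))
B=F0+34*N
# tool frame: closing dir (tool y) across bar; bar angle th about N
th=-1.11; goto(F0+100*N,np.pi+yaw,np.pi/6)
E
```

```text
clock: 13.42
position: [584.5, 171.9, 230.0]
orientation: [0.003, 0.709, 0.706, 0.004]
ft_force: [0.5, -0.6, -0.3]
width: 44.6
grip_force: 0.0
[[235 226 219 207 123 163 163 142 153]
 [145 156 209 220 122 166 180 173 173]
 [168 168 195 198 136 179 135 166 159]
 [161 174 194 160 147 212 187 183 175]
 [163 176 194 172 146 184 170 170 168]]
F0 [532.26   6.08 105.  ]
top red (array([266.71, 176.14]), np.int32(7)) exp face ctr (np.float64(265.6286518365745), np.float64(187.73174214970118)) bar top (np.float64(264.84859129675414), np.float64(192.24804698579226))
(np.float64(49.22120723461199), np.float64(3.9075353911679125), np.float64(0.07922108476491685))
side red (array([265.33, 195.44]), np.int32(9)) exp face ctr (np.float64(250.25322412394138), np.float64(203.6948778746551)) bar top (np.float64(243.57009216230753), np.float64(195.22754232463276))
(np.float64(50.15991688872869), np.float64(3.6638567874089785), np.float64(0.07291402780052142))
clock 13.525 pos [582.  171.4 225.5] shift(tool now) [-157.3  -98.5   33.8] rot [-0.37 -0.43 -1.37] shift(tool after rot) [  78.5 -171.4   -6.2] J [ 0.18  0.45  0.13  1.25 -0.    1.76]
```

View pics/g4.png

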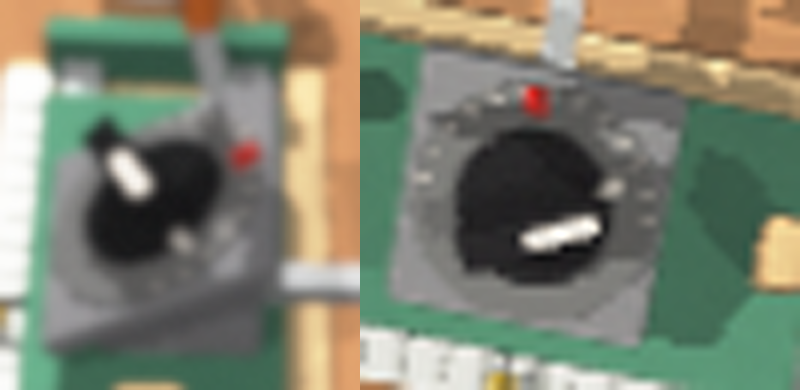

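The pointer hasn't moved and the lever is on its stop. The marker is at ≈0.08 rad and the dial at ≈ −1.11. Now I'll work out the tilted approach.

```bash
cat >> h.py <<'E'
F0=np.array([523.8,-43.2,105])+50*GY
def dial(h,th):
    s=env.read_state(); A=R.from_quat(s["orientation"][[1,2,3,0]])
    B=R.from_rotvec(th*N)*R.from_matrix(np.c_[-U,GY,-N]); d=F0+h*N-s["position"]
    print("clock",s["clock"],"shift now",A.inv().apply(d).round(1),"rot",(A.inv()*B).as_rotvec().round(3),"shift after",B.inv().apply(d).round(1),"J",s["joints"].round(2),"F",s["ft_force"].round(1),s["width"])
E
python3 - <<'E'
from h import *
t=env.camera("top");sc=env.camera("side")
f=lambda X,Y:((X-360+.5)/8-.5+245,(Y+.5)/8.667-.5+165)
g=lambda X,Y:((X+.5)/6-.5+225,(Y+.5)/6-.5+170)
print("tip",onface(t,*f(610,187),F0,5.5),onface(sc,*g(182,237),F0,5.5),"stripe end",onface(t,*f(600,223),F0,37),onface(sc,*g(148,195),F0,37),"stripe in",onface(t,*f(520,240),F0,37),onface(sc,*g(112,153),F0,37))
dial(100,-1.1)
E
```

```text
tip (np.float64(16.508005378537415), np.float64(-35.02549083604554), np.float64(-1.1303597010265451)) (np.float64(18.663072942969478), np.float64(-33.16797590564358), np.float64(-1.0582674788059516)) stripe end (np.float64(14.723364134754291), np.float64(-32.62180153152037), np.float64(-1.1468326832900377)) (np.float64(19.019102566870284), np.float64(-34.490399047377736), np.float64(-1.0668545157289315)) stripe in (np.float64(-0.2120365131349473), np.float64(1.0022285623314122), np.float64(1.7792869729238663)) (np.float64(-1.0547095516532465), np.float64(1.0464913039918375), np.float64(2.3601056849423494))
clock 13.625 shift now [-157.   -97.    32.4] rot [-0.502 -0.164 -0.298] shift after [-117.6 -145.7   -7.1] J [ 0.18  0.45  0.13  1.25 -0.    1.76] F [ 0.6  0.  -0.7] 44.160671956860995
```

```bash
python3 shift.py '-39 -24 8 0 0 0; -39 -24 8 0 0 0; -39 -24 8 0 0 0; -40 -25 8 0 0 0; 0 0 0 -0.1255 -0.041 -0.0745; 0 0 0 -0.1255 -0.041 -0.0745; 0 0 0 -0.1255 -0.041 -0.0745; 0 0 0 -0.1255 -0.041 -0.0745; 0 0 0 0 0 0; 0 0 0 0 0 0' && python3 -c "
from h import *
dial(30,-1.1)"
```

```text
clock: 14.88
position: [484.6, 14.7, 193.8]
orientation: [0.232, 0.573, 0.777, 0.117]
ft_force: [0.7, -0.6, 0.6]
width: 44.2
grip_force: 0.0
clock 14.875 shift now [ 0.7 -2.5 71.1] rot [ 0.002 -0.    -0.001] shift after [ 0.7 -2.4 71.1] J [-0.07 -0.16 -0.83  0.37 -0.05  1.19] F [ 0.7 -0.6  0.6] 44.22335786320525
```

```bash
python3 shift.py '0.5 -2.2 25 0 0 0; 0 0 25 0 0 0; 0 0 13 0 0 0; 0 0 8 0 0 0; 0 0 0 0 0 0; 0 0 0 0 0 0' && python3 -c "
from h import *
dial(30,-1.1)" && python3 shift.py '0 0 0 0 0 0; 0 0 0 0 0 0; 0 0 0 0 0 0; 0 0 0 0 0 0' 0 30 && python3 -c "
from h import *
dial(30,-1.1)"
```

```text
clock: 15.62
position: [517.8, 8.6, 131.5]
orientation: [0.232, 0.573, 0.777, 0.117]
ft_force: [-0.3, 1.1, -0.4]
width: 44.0
grip_force: 0.0
clock 15.625 shift now [ 0.2 -0.5  0.3] rot [ 0.004  0.    -0.   ] shift after [ 0.2 -0.5  0.3] J [-0.08  0.   -0.89  0.15 -0.04  1.18] F [-0.3  1.1 -0.4] 43.97712796550188
clock: 16.12
position: [516.2, 8.4, 130.9]
orientation: [0.232, 0.573, 0.777, 0.117]
ft_force: [-4.7, -1.8, 6.9]
width: 17.3
grip_force: 30.9
clock 16.125 shift now [-0.1  1.2  0.6] rot [0.002 0.001 0.   ] shift after [-0.1  1.2  0.6] J [-0.08  0.   -0.89  0.15 -0.04  1.18] F [-4.7 -1.8  6.9] 17.304875831240768
```

```bash
python3 shift.py '0 0 0 0 0 -0.1185; 0 0 0 0 0 -0.1185; 0 0 0 0 0 -0.1185; 0 0 0 0 0 -0.1185; 0 0 0 0 0 -0.1185; 0 0 0 0 0 -0.1185; 0 0 0 0 0 -0.1185; 0 0 0 0 0 -0.1185; 0 0 0 0 0 -0.1185; 0 0 0 0 0 -0.1185; 0 0 0 0 0 0; 0 0 0 0 0 0' && python3 -c "
from h import *
dial(30,.085)" && python3 shift.py '0 0 0 0 0 0; 0 0 0 0 0 0; 0 0 0 0 0 0; 0 0 -10 0 0 0; 0 0 -20 0 0 0; 0 0 -40 0 0 0; 0 0 -40 0 0 0; -50 0 -20 0 0 0; 0 0 0 0 0 0; 0 0 0 0 0 0' 44
```

```text
clock: 17.62
position: [514.6, 6.4, 130.2]
orientation: [0.256, 0.042, 0.965, -0.035]
ft_force: [-12.0, -8.2, 9.2]
width: 17.5
grip_force: 31.8
clock 17.625 shift now [-2.7  2.5  0.5] rot [-0.006 -0.    -0.001] shift after [-2.7  2.5  0.5] J [-0.08  0.   -0.89  0.16 -0.05 -0.01] F [-12.   -8.2   9.2] 17.531556467133623
clock: 18.88
position: [495.2, 16.6, 268.1]
orientation: [0.258, 0.041, 0.965, -0.032]
ft_force: [0.1, -0.0, -1.2]
width: 43.9
grip_force: 0.0
```

```bash
python3 shift.py '50 -30 -30 0 0 0; 50 -30 -20 0 0 0; 40 -30 0 0 0 0; 0 0 0 0 0 0; 0 0 0 0 0 0' && python3 - <<'E'
from h import *
t=env.camera("top");sc=env.camera("side")
a=sc["img"][165:240,215:290,::-1]; b=t["img"][165:225,245:305,::-1]
cv2.imwrite("pics/g5.png",np.hstack([cv2.resize(x,(400,400),interpolation=cv2.INTER_CUBIC) for x in(a,b)]))
for n,c,b in(("top",t,(250,168,295,205)),("side",sc,(230,180,275,225))):
    a=cent(c,(0,130,120),(6,255,255),b); print(n,a,a and onface(c,*a[0],F0,6))
E
```

```text
clock: 19.5
position: [344.2, -58.9, 244.4]
orientation: [0.258, 0.041, 0.965, -0.032]
ft_force: [0.4, -0.3, 0.6]
width: 44.2
grip_force: 0.0
top (array([266.875, 176.125]), np.int32(8)) (np.float64(49.405935097337284), np.float64(3.3537969667695022), np.float64(0.06777849039310879))
side (array([265.6, 195.3]), np.int32(10)) (np.float64(50.97624871106131), np.float64(3.841578496164978), np.float64(0.07521798813246))
```

View pics/g5.png

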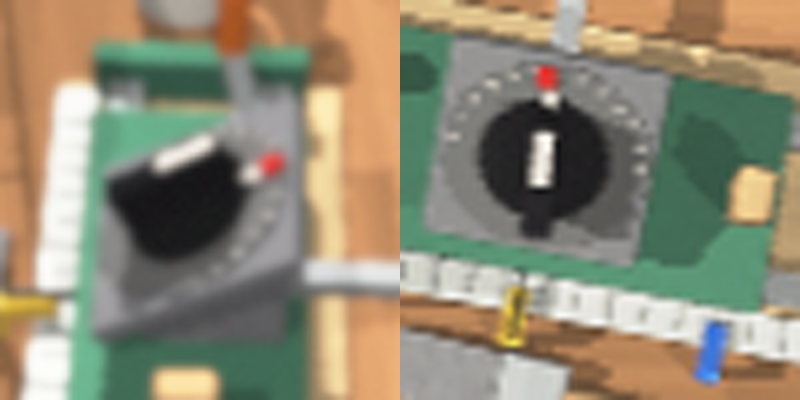

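```bash
python3 - <<'E'
from h import *
t=env.camera("top");sc=env.camera("side")
for n,c,b,b2 in(("top",t,(263,177,271,182),(260,183,270,195)),("side",sc,(257,194,265,201),(240,188,258,200))):
    a=cent(c,(0,0,190),(179,80,255),b); print(n,a,a and onface(c,*a[0],F0,5.5))
    a=cent(c,(0,0,190),(179,80,255),b2); print(n,"stripe",a,a and onface(c,*a[0],F0,37))
E
```

```text
top (array([267.33333333, 179.33333333]), np.int32(3)) (np.float64(37.021148658257346), np.float64(-0.3912832200580512), np.float64(-0.010568787448446401))
top stripe (array([265.875, 188.5  ]), np.int32(16)) (np.float64(15.408640631911343), np.float64(-1.1155109133502488), np.float64(-0.07226907461659213))
side (array([262.16666667, 196.83333333]), np.int32(6)) (np.float64(40.15512966620737), np.float64(3.3877280566964845), np.float64(0.08416669829525655))
side stripe (array([248.96666667, 192.86666667]), np.int32(30)) (np.float64(16.711376211288844), np.float64(1.2648617028567817), np.float64(0.07554462221337732))
```

```bash
python3 - <<'E'
from h import *
for n,b in(("top",(262,172,272,183)),("side",(256,190,271,202))):
    c=env.camera(n); x0,y0,x1,y1=b; I=c["img"][y0:y1,x0:x1].astype(float)
    yy,xx=np.mgrid[y0:y1,x0:x1]
    for k,w in(("red",np.clip(I[...,0]-I[...,1]-60,0,None)),("white",np.clip(I.min(2)-165,0,None))):
        u,v=(w*xx).sum()/w.sum(),(w*yy).sum()/w.sum(); print(n,k,round(u,2),round(v,2),np.round(onface(c,u,v,F0,6),3))
E
```

```text
top red 266.56 176.06 [49.447  4.523  0.091]
top white 267.78 177.72 [ 4.3867e+01 -8.9100e-01 -2.0000e-02]
side red 265.48 195.22 [50.591  4.326  0.085]
side white 261.77 196.96 [39.205  2.874  0.073]
```

The white tip reads about 0.05 rad short of the marker on average. That's within tolerance, but I'll re-grip and nudge it for margin.

```bash
python3 shift.py '-45 30 20 0 0 0; -45 30 20 0 0 0; 0 30 0 0 0 0; 0 0 0 0 0 0; 0 0 0 0 0 0' && python3 -c "
from h import *
dial(100,.085)"
```

```text
clock: 20.42
position: [450.3, 21.9, 251.4]
orientation: [0.258, 0.04, 0.965, -0.032]
ft_force: [-1.0, -1.0, 0.4]
width: 43.9
grip_force: 0.0
clock 20.425 shift now [ 1.2 -1.7 68.6] rot [0.001 0.002 0.001] shift after [ 1.1 -1.6 68.6] J [-0.06 -0.29 -0.77  0.57 -0.06  0.01] F [-1.  -1.   0.4] 43.94367224922531
```

```bash
python3 shift.py '1 -1.7 40 0 0 0; 0 0 40 0 0 0; 0 0 35 0 0 0; 0 0 15 0 0 0; 0 0 8 0 0 0; 0 0 0 0 0 0' && python3 -c "
from h import *
dial(30,.085)" && python3 shift.py '0 0 0 0 0 0; 0 0 0 0 0 0; 0 0 0 0 0 0; 0 0 0 0 0 0; 0 0 0 0 0 -0.025; 0 0 0 0 0 -0.025; 0 0 0 0 0 0; 0 0 0 0 0 0' 0 30 && python3 shift.py '0 0 0 0 0 0; 0 0 0 0 0 0; 0 0 0 0 0 0; 0 0 -10 0 0 0; 0 0 -20 0 0 0; 0 0 -40 0 0 0; 0 0 -40 0 0 0; 45 -30 -40 0 0 0; 45 -30 0 0 0 0; 40 -30 0 0 0 0; 0 0 0 0 0 0; 0 0 0 0 0 0' 44 && python3 - <<'E'
from h import *
for n,b,b2 in(("top",(262,172,272,183),(263,177,271,182)),("side",(256,190,271,202),(257,194,265,201))):
    c=env.camera(n); x0,y0,x1,y1=b; I=c["img"][y0:y1,x0:x1].astype(float)
    yy,xx=np.mgrid[y0:y1,x0:x1]; w=np.clip(I[...,0]-I[...,1]-60,0,None)
    u,v=(w*xx).sum()/w.sum(),(w*yy).sum()/w.sum(); print(n,"red",np.round(onface(c,u,v,F0,6),3))
    a=cent(c,(0,0,190),(179,80,255),b2); print(n,a,a and onface(c,*a[0],F0,5.5))
    if n=="top": print(c["img"][210:215,258:267,0]); tb=c["img"]
    else: sb=c["img"]
a=sb[160:270,205:315,::-1]; b=tb[160:225,220:285,::-1]
cv2.imwrite("pics/g6.png",np.hstack([cv2.resize(x,(400,400),interpolation=cv2.INTER_CUBIC) for x in(a,b)]))
E
```

```text
clock: 21.18
position: [517.7, 7.7, 132.0]
orientation: [0.258, 0.041, 0.965, -0.033]
ft_force: [0.2, 0.6, -0.1]
width: 43.5
grip_force: 0.0
clock 21.175 shift now [0.8 1.  0.7] rot [ 0.     0.002 -0.001] shift after [0.8 1.  0.7] J [-0.08  0.   -0.89  0.16 -0.04 -0.01] F [ 0.2  0.6 -0.1] 43.50611448736827
clock: 22.18
position: [517.9, 6.2, 133.3]
orientation: [0.258, 0.018, 0.965, -0.042]
ft_force: [-4.8, -6.9, 3.8]
width: 17.5
grip_force: 31.8
clock: 23.68
position: [330.4, -65.5, 202.4]
orientation: [0.258, 0.017, 0.965, -0.039]
ft_force: [-0.4, -0.1, 0.5]
width: 44.1
grip_force: 0.0
top red [49.493  4.513  0.091]
top (array([266.5, 179.5]), np.int32(4)) (np.float64(35.7673526400289), np.float64(2.4402809309344113), np.float64(0.06812092333703394))
[[235 226 218 206 123 159 150 139 151]
 [145 152 203 220 121 155 156 144 154]
 [168 168 195 198 115 148 125 156 150]
 [158 175 196 170 136 177 170 183 175]
 [163 174 194 167 122 153 155 169 168]]
side red [50.819  4.696  0.092]
side (array([262.125, 196.125]), np.int32(8)) (np.float64(39.98679217625407), np.float64(6.203434496887758), np.float64(0.15391016907750454))
```

View pics/g6.png

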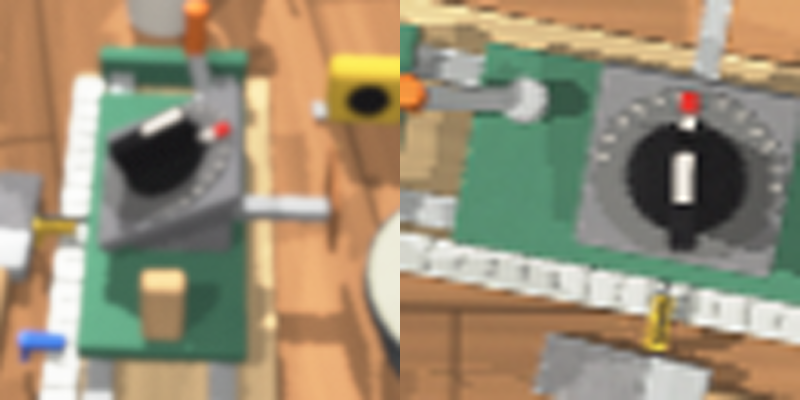

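The white tip now meets the red marker in both views, at (690,122) below the red at (690,102) in the top crop. The lever lies at its stop, the pointer is on the yellow tab at (657,300), and the arm is clear. Handing in.

```bash
python3 -c "
from rig import env
print(env.close_job())"
```

```text
the job is handed in; nothing more can be done
None
```

I handed the job in at about 24 s with the carriage pointer on the yellow tab, the lever closed against its stop and the dial's white tip at the red marker. The arm was clear of everything; the hand-in returned no verdict.

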